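# Swap two reagent bottles in a barred rack

### The arm

A 6-joint arm with a two-finger parallel gripper is mounted at the origin on the work surface. World frame = base frame: x ahead of the robot, y to its left, z up, the work surface at z = 0. Lengths are in m, angles in degrees, forces in N, time in s.
With the tool pointing down it reaches from about 0.375 to 0.9 m from the base axis. Payload 3.1 kg.
Tool frame: the origin (TCP) lies midway between the tips of the shut fingers; the grasp point (between the pads) lies bot.hold_point_z behind it (bot.hold_point_z is the distance from the TCP to the grasp point, in m); z points along the fingers, y is the direction in which the jaws open and shut (so a half turn about z gives the same grasp; the last joint's range is limited). The gripper opens to 87 mm and grips with 3 to 60 N. Pads are 19 mm wide; open, the fingers measure 117 mm over their backs; the gripper's body (75 mm by 190 mm) begins 51 mm behind the grasp point.
Start: joints at [-84.884, 30.224, 82.088, -0, 67.689, -10.227], TCP at [0.165, -0.603, 0.223] pointing down, gripper open.
Joint ranges: [-176.69, 176.69], [-43.24, 126.21], [12.49, 139.97], [-82, 262], [0, 151.66], [-163.58, 163.58]. Speed limits (degrees/s): [159.86, 159.86, 180, 180, 180, 180].

### API

Orientations are given as a 3x3 rotation matrix whose columns are the frame's x, y, z axes.
In Python, from rig import bot, vision gives the robot as it stands.
- The arm moves only by the shell command python3 -m inch 'ROWS'. ROWS is JSON, a list of rows, each a list of 5 numbers: the finger opening in mm, from 0 to 87, then the shift along the tool's x, y, z in mm, then the turn about the tool's z in rad. In form: [[hand, dx, dy, dz, roll], ...]. A call has 1 to 8 rows; each row is the pose to reach, as a shift and turn from the pose measured when the call began, along the tool's axes at that moment; what a row does not reach only later rows make up. A row lasts 1/10 s, in which the tool goes at most 50 mm and 8.59 degrees, less where a joint would pass 70% of its speed; a pose out of reach is approached as far as the arm can. A call with a gripper value outside its range is refused whole. The fingers move at their own pace and stop on an object; the grip force is fixed at half the most. Time passes only in rows, so rows that repeat a pose let the fingers close. It gives the time, the measured TCP pose, the force and the opening at its end, in the units of the state.
- bot.read_state(): the state, without advancing time (a new reading comes with each control period).
- vision.capture(name): name is "scene" or "top" or "wrist"; returns (picture, depth): 384x512x3 uint8, red, green, blue; 384x512 float32, m along the optical axis (not along the pixel's ray), 0 where there is no reading.
- vision.camera_model(name): a dict with "intrinsics" (3x3 intrinsics, pixels), "camera_from_world" (4x4, takes a point from world to camera coordinates). Camera axes: x right, y down, z forward; pixel columns grow to the right and rows downward; lengths in m; the calibration is good to about 2 mm. A picture is of the moment at which its call begins: read the wrist's pose just before it. camera_model takes no time and is no camera call; for the wrist camera it gives the pose at the moment of the call.
- bot.hand_in(): hands the job in, once; it reports no verdict.
The state is a dict: "time_s": time; "joint_positions": joint angles; "qvel": joint speeds; "tau": joint torques, N m; "position": TCP position; "tcp_rot": TCP orientation; "force": force on the tool from outside, world axes, zero at the start; "moment": the same for the moment, N m; "opening": opening from 0.0 (shut) to 1.0 (fully open).
Only numpy, scipy, OpenCV 4.12 (cv2) and the standard library are available. Lean on these libraries where they do the work, as an engineer would, in place of code of your own. Each camera call takes 0.05 s, during which the arm holds its last target. There are 200 camera calls.

### The job

Two reagent bottles stand in each other's trays: the square one and the slim round one must change places. Lift the retaining bar off the rack and lay it lengthways along the middle of the black rubber mat, then swap the two bottles, using the empty tray as the spare place on the way, so that each ends upright and centred in the tray the other came from; leave the wide round bottle alone. Then put the bar back into its two brackets, centred as before with its tab up.

Things in the scene. Friction and masses are not known exactly. Their poses are not given: they have to be found in the camera images.
- rack: grey rack, fixed: base 90 (x) by 372 (y) by 8 mm; origin: centre of its underside, on the bench. Four trays in a row along its y, at -108, -36, 36, 108 mm (which is which varies). At y = -170 and 170 mm a post, 42 mm in x, 12 mm in y, bears a U bracket open to the top: slot 24 mm wide in x, floor 104 mm above the bench, cheeks up to 126 mm. Same if turned by 180 degrees.
- bar: retaining bar, loose, 0.2 kg: aluminium strip 16 (x) by 376 (y) by 6 mm with an upright black tab at its middle, 12 mm in x, 60 mm in y, from 6 to 40 mm above the strip's underside. Origin: centre of the strip's underside, z up. At the start it lies in both brackets along the rack's y, its origin 104 mm above the bench, 3 mm above the caps.
- mat: black rubber mat lying on the bench on the robot's side of the rack, fixed, 90 mm (its x) by 400 mm (its y, its long way) by 4 mm; origin at the centre of its underside.
- bottle_square: square bottle, 44 mm by 44 mm in plan (faces along its x and y, nearly square to its tray), 90 mm tall in all; body straight-sided from 0 to 66 mm, then a sloping shoulder, then a blue screw cap of 26 mm diameter from 72 to 90 mm, as on all the bottles; loose, white plastic. Origin: centre of its underside, z up along the bottle. About 0.12 kg.
- bottle_slim: slim round bottle, 34 mm diameter, 90 mm tall in all; body straight-sided from 0 to 66 mm, then a sloping shoulder, then a blue screw cap of 26 mm diameter from 72 to 90 mm, as on all the bottles; loose, white plastic. Origin: centre of its underside, z up along the bottle. About 0.07 kg.
- bottle_wide: wide round bottle, 54 mm diameter, to be left alone, 90 mm tall in all; body straight-sided from 0 to 66 mm, then a sloping shoulder, then a blue screw cap of 26 mm diameter from 72 to 90 mm, as on all the bottles; loose, white plastic. Origin: centre of its underside, z up along the bottle. About 0.17 kg.
- tray_square: shallow square tray on the rack, fixed and square to it, 66 mm outside, 60 mm inside the rim, floor 3 mm thick, rim top 8 mm above its underside. Origin: centre of its underside, 8 mm above the bench; a bottle standing in it has its origin 3 mm higher. The four trays look alike; this is the one in which the square bottle starts.
- tray_slim: shallow square tray on the rack, fixed and square to it, 66 mm outside, 60 mm inside the rim, floor 3 mm thick, rim top 8 mm above its underside. Origin: centre of its underside, 8 mm above the bench; a bottle standing in it has its origin 3 mm higher. The four trays look alike; this is the one in which the slim bottle starts.
- tray_free: shallow square tray on the rack, fixed and square to it, 66 mm outside, 60 mm inside the rim, floor 3 mm thick, rim top 8 mm above its underside. Origin: centre of its underside, 8 mm above the bench; a bottle standing in it has its origin 3 mm higher. The four trays look alike; this is the one that is empty at the start.

How it is judged:
By the outcome, as a careful person would: the job done as asked, in the order asked, and still so for the second after the job is handed in, with the robot touching nothing.
It also fails if it takes over 112 s, if anything falls off the work surface, if the arm or the gripper's body presses on something with over 40 N, if the wrist force passes 120 N, or if a joint passes its speed limit or range.

## Working session

There is one attempt and no reset: what is moved stays moved. The work goes in short steps, Python scripts to look and compute and a shell command to move; the robot and the scene stay as the last step left them, time stands still between calls to the robot, and variables do not carry over. Pictures are saved under pics/ and viewed, about 12 in all and at most 16, crops included, and the job is handed in when it is done.

```bash
ls; mkdir -p pics
python3 - <<'E'
from rig import bot, vision
import cv2
s=bot.read_state();print(s['time_s'],s['position'],s['tcp_rot'],s['opening'],s['force'],bot.hold_point_z)
import numpy as np
for n in("scene","top"):
    p,d=vision.capture(n);cv2.imwrite(f"pics/{n}0.png",p[:,:,::-1]);np.save(f"pics/{n}0d.npy",d)
    m=vision.camera_model(n);print(n,m['intrinsics'],m['camera_from_world'])
E
```

```text
pics
0.0 [ 0.16533501 -0.6019927   0.22157911] [[ 9.64349374e-01  2.64632278e-01 -2.04940253e-04]
 [ 2.64632112e-01 -9.64347135e-01  2.10918224e-03]
 [ 3.60524156e-04 -2.08822235e-03 -9.99997755e-01]] 1.0027384577746274 [-0.03017947  0.34806568 -0.50643164] 0.0187
scene [[423.83596416   0.         250.69186141]
 [  0.         423.83596416 191.82521429]
 [  0.           0.           1.        ]] [[-0.02090424  0.99974004  0.00910261 -0.02132151]
 [ 0.51217004  0.01852761 -0.85868421 -0.19242552]
 [-0.85862964 -0.01328806 -0.51242421  1.18077806]
 [ 0.          0.          0.          1.        ]]
top [[462.56879953   0.         254.21413351]
 [  0.         462.56879953 189.14603769]
 [  0.           0.           1.        ]] [[-0.01324283 -0.99988155  0.00784253  0.02358233]
 [-0.98129542  0.01148943 -0.19216475  0.58457165]
 [ 0.19205189 -0.01024064 -0.98133134  0.81148947]
 [ 0.          0.          0.          1.        ]]
```

View pics/scene0.png

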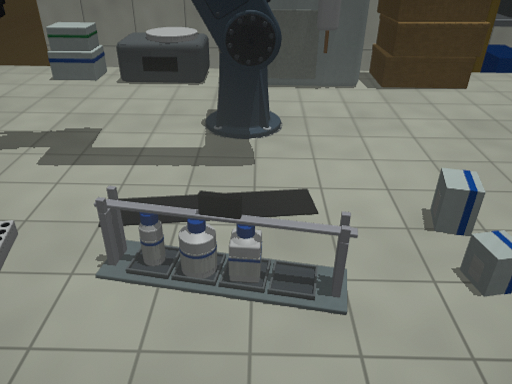

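View pics/top0.png

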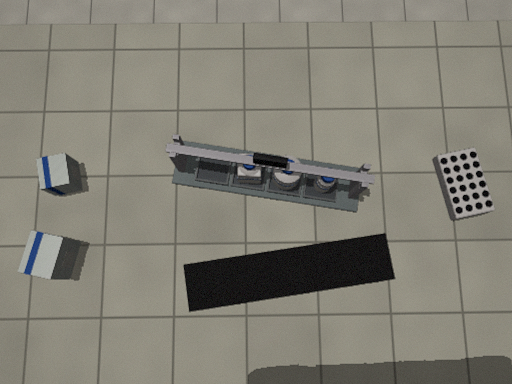

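The scene view shows the slim bottle at (152,240), the wide one at (198,250), the square one at (246,253) and the empty tray at (295,278). The top view shows the bar from (168,149) to (371,181) with its tab at (270,160). The mat corners there are (184,267), (387,235), (394,278) and (190,310).

```bash
cat > h.py <<'E'
import numpy as np, cv2
from rig import bot, vision
def cloud(d,m):
    K=m['intrinsics'];T=np.linalg.inv(m['camera_from_world'])
    v,u=np.mgrid[:d.shape[0],:d.shape[1]]
    P=np.stack([(u-K[0,2])/K[0,0]*d,(v-K[1,2])/K[1,1]*d,d],-1)
    return P@T[:3,:3].T+T[:3,3]
def atz(uv,z,m):
    """rays of pixels met with the plane of height z (array of heights allowed)"""
    K=m['intrinsics'];T=np.linalg.inv(m['camera_from_world'])
    r=np.c_[np.asarray(uv,float),np.ones(len(uv))]@np.linalg.inv(K).T@T[:3,:3].T
    c=T[:3,3];return c+r*((z-c[2])/r[:,2])[:,None]
def rect(p):
    (c,s,a)=cv2.minAreaRect((p[:,:2]*1000).astype(np.float32))
    return np.round(c,1),np.round(s,1),round(a,2)
E
python3 - <<'E'
from h import *
im=cv2.imread('pics/top0.png');d=np.load('pics/top0d.npy');m=vision.camera_model('top');W=cloud(d,m)
hsv=cv2.cvtColor(im,cv2.COLOR_BGR2HSV)
def uv(mask): return np.argwhere(mask)[:,::-1]
v,u=np.mgrid[:384,:512]
mat=(im.max(2)<45)&(v>228)&(v<318)&(u>170)&(u<410)
mat=cv2.morphologyEx(mat.astype(np.uint8),cv2.MORPH_OPEN,np.ones((3,3)))>0
print('mat',rect(atz(uv(mat),.004,m)),np.median(W[mat][:,2]))
reg=(v>125)&(v<215)&(u>150)&(u<390)
tab=reg&(W[...,2]>.125); print('tab',tab.sum(),rect(atz(uv(tab),.144,m)),np.median(W[tab],0))
bar=reg&(W[...,2]>.095)&(W[...,2]<.12);p=W[bar];print('bar',rect(p),np.median(p,0))
strip=reg&(W[...,2]>.095)
f=cv2.fitLine((W[strip][:,:2]*1000).astype(np.float32),cv2.DIST_HUBER,0,.01,.01).ravel();print(f,np.degrees(np.arctan2(f[0],f[1])))
blue=reg&(hsv[...,0]>100)&(hsv[...,0]<130)&(hsv[...,1]>120)&(W[...,2]>.08)
n,l,st,c=cv2.connectedComponentsWithStats(blue.astype(np.uint8))
for i in range(1,n):
    if st[i,4]>8: print('cap',st[i],np.median(W[l==i],0))
base=reg&(W[...,2]>.003)&(W[...,2]<.013);print('base',rect(atz(uv(base),.008,m)))
im=cv2.imread('pics/scene0.png');d=np.load('pics/scene0d.npy');m=vision.camera_model('scene');W=cloud(d,m);v,u=np.mgrid[:384,:512]
reg=(v>180)&(v<310)&(u>90)&(u<360)
hsv=cv2.cvtColor(im,cv2.COLOR_BGR2HSV)
blue=reg&(hsv[...,0]>100)&(hsv[...,0]<130)&(hsv[...,1]>120)
n,l,st,c=cv2.connectedComponentsWithStats(blue.astype(np.uint8))
for i in range(1,n):
    if st[i,4]>30: print('cap',st[i],np.median(W[l==i],0))
t=reg&(W[...,2]>.128)&(W[...,0]<.8);q=W[t];print('tab',len(q),rect(q))
E
```

```text
mat (array([433.1, -48.5]), array([ 88.6, 397.5]), 8.07) 0.003359870097992046
tab 468 (array([601.9, -12.3]), array([408.6, 153.6]), 89.39) [ 0.61811424 -0.0022335   0.14249752]
bar (array([621.5, -11.2]), array([375.9,  41.1]), 80.33) [ 0.61725562 -0.02309505  0.10893565]
[ 1.6999066e-01  9.8544568e-01  6.1916040e+02 -1.2686219e+01] 9.787275
cap [287 159   7   3  10] [ 0.62747353 -0.04831996  0.10135706]
cap [243 164  12   6  42] [0.61857987 0.02647411 0.09974848]
cap [283 170   9   4  23] [ 0.60739934 -0.04277345  0.09976231]
cap [321 176  13   7  57] [ 0.59362904 -0.11397945  0.09979879]
base (array([634.6, -17.5]), array([475.2, 180.7]), 89.3)
cap [140 213  13   4  36] [ 0.61118054 -0.11772238  0.09982344]
cap [187 219  17   7  81] [ 0.62591196 -0.04449022  0.09989008]
cap [238 225  17  13  84] [0.63694084 0.0280202  0.0990068 ]
tab 592 (array([622., -10.]), array([60.2, 14.3]), 80.4)
```

```bash
cat > to.py <<'E'
# python3 to.py x y z yaw_of_tool_y(deg): prints the tool-frame shift (mm) and roll (rad) still to go
import sys
from h import *
x,y,z,a=map(float,sys.argv[1:5]);s=bot.read_state();R=np.array(s['tcp_rot']);p=np.array(s['position'])
e=R.T@(np.array([x,y,z])-p)*1000
cur=np.degrees(np.arctan2(R[1,1],R[0,1]));da=(a-cur+180)%360-180
print('t',round(s['time_s'],2),'pos',p.round(4),'yaw_y',round(cur,2),'shift',e.round(1),'roll',round(-np.radians(da),4),'open',round(s['opening']*87,1),'F',np.round(s['force'],1),'tilt',np.round(R[:2,2],4))
E
python3 -m inch '[[87,37,-28,0,-0.14],[87,74,-56,0,-0.28],[87,111,-84,0,-0.42],[87,148,-112,0,-0.56],[87,186,-140,0,-0.7],[87,224,-168,0,-0.84],[87,261,-196,0,-0.98],[87,298,-224,0,-1.133]]'; python3 to.py 0.6215 -0.0115 0.24 -9.7
```

```text
time_s: 0.9
position: [0.3942, -0.3054, 0.222]
tcp_rot: [[0.166, 0.986, -0.0], [0.986, -0.166, 0.002], [0.002, -0.001, -1.0]]
force: [0.8, 0.2, -0.7]
opening: 1.002
t 0.9 pos [ 0.3942 -0.3054  0.222 ] yaw_y -9.58 shift [327.6 175.2 -17.4] roll 0.002 open 87.2 F [ 0.8  0.2 -0.7] tilt [-0.0005  0.0024]
```

```bash
python3 -m inch '[[87,45,24,-2,0],[87,90,48,-5,0],[87,135,72,-8,0],[87,180,96,-10,0],[87,225,120,-12,0],[87,270,145,-15,0],[87,305,165,-17,0],[87,328,175,-17,0]]'; python3 to.py 0.6215 -0.0115 0.24 -9.7
python3 - <<'E'
from h import *
m=vision.camera_model('wrist');p,d=vision.capture('wrist');cv2.imwrite('pics/w1.png',p[:,:,::-1]);np.save('pics/w1d.npy',d)
W=cloud(d,m);t=(W[...,2]>.128)&(W[...,2]<.16)&(abs(W[...,0]-.62)<.06)&(abs(W[...,1]+.01)<.06);q=W[t];print(len(q),rect(q),np.median(q,0))
b=(W[...,2]>.1)&(W[...,2]<.12)&(abs(W[...,0]-.62)<.06);q=W[b];print(len(q),rect(q))
print(np.linalg.inv(m['camera_from_world']))
E
```

```text
time_s: 1.7
position: [0.6236, -0.0078, 0.2396]
tcp_rot: [[0.164, 0.987, 0.001], [0.987, -0.164, 0.003], [0.003, 0.001, -1.0]]
force: [-0.3, -0.9, 0.1]
opening: 1.001
t 1.7 pos [ 0.6236 -0.0078  0.2396] yaw_y -9.42 shift [-4.  -1.5 -0.5] roll 0.0049 open 87.1 F [-0.3 -0.9  0.1] tilt [0.0015 0.0031]
1017 (array([621.7,  -9.2]), array([59.9, 11.7]), 80.34) [ 0.62188629 -0.00622147  0.14385429]
4888 (array([614. , -17.6]), array([328.3,  41.6]), 82.77)
[[ 0.98633572 -0.15796638 -0.0467811   0.63614726]
 [-0.16474306 -0.94354637 -0.2873673   0.07130454]
 [ 0.00125423  0.29114749 -0.95667736  0.40219269]
 [ 0.          0.          0.          1.        ]]
```

View pics/w1.png

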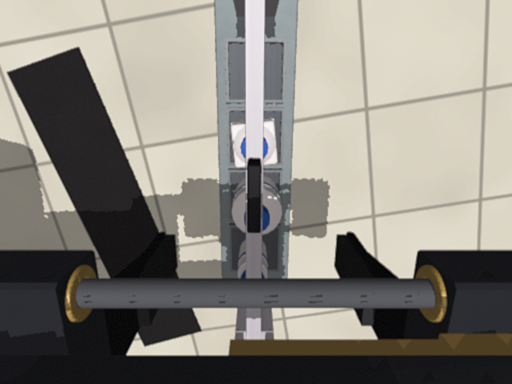

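The wrist view shows the tab end-on at (254,195), with the empty tray, the square bottle, the wide bottle and the slim bottle from top to bottom. The tab measures 60 by 12 mm at (0.6217, -0.0093), heading 9.66°, and this agrees with the other two views.

```bash
python3 -m inch '[[60,-2,-2,20,0.004],[50,-2,-2,45,0.004],[45,-2,-2,75,0.004],[45,-2,-2,100,0.004],[45,-2,-2,118,0.004],[45,-2,-2,125,0.004],[45,-2,-2,125.5,0.004]]'; python3 to.py 0.6217 -0.0095 0.114 -9.66
```

```text
time_s: 2.45
position: [0.6217, -0.0064, 0.1126]
tcp_rot: [[0.166, 0.986, -0.0], [0.986, -0.166, 0.006], [0.006, -0.001, -1.0]]
force: [0.1, -0.5, 0.8]
opening: 0.531
t 2.45 pos [ 0.6217 -0.0064  0.1126] yaw_y -9.58 shift [-3.1  0.5 -1.4] roll 0.0014 open 46.2 F [ 0.1 -0.5  0.8] tilt [-0.0001  0.0058]
```

```bash
python3 -m inch '[[45,-3,0.5,-1,0],[20,-3,0.5,-1,0],[0,-3,0.5,-1,0],[0,-3,0.5,-1,0],[0,-3,0.5,-1,0],[0,-3,0.5,-1,0],[0,-3,0.5,-1,0],[0,-3,0.5,-1,0]]'; python3 to.py 0.6217 -0.0095 0.114 -9.66
```

```text
time_s: 3.25
position: [0.6219, -0.0094, 0.1138]
tcp_rot: [[0.166, 0.986, 0.0], [0.986, -0.166, 0.006], [0.006, -0.001, -1.0]]
force: [0.8, 0.3, 2.2]
opening: 0.136
t 3.25 pos [ 0.6219 -0.0094  0.1138] yaw_y -9.58 shift [-0.1 -0.1 -0.2] roll 0.0014 open 11.9 F [0.8 0.3 2.2] tilt [0.0003 0.0058]
```

```bash
python3 -m inch '[[0,0,0,-8,0],[0,0,0,-22,0],[0,0,0,-38,0],[0,0,0,-54,0],[0,0,0,-66,0],[0,0,0,-70,0]]'; python3 to.py 0.433 -0.0485 0.1838 8.07
```

```text
time_s: 3.85
position: [0.6228, -0.0099, 0.186]
tcp_rot: [[0.166, 0.986, 0.004], [0.986, -0.166, 0.005], [0.006, 0.003, -1.0]]
force: [0.2, -0.9, -1.3]
opening: 0.139
t 3.85 pos [ 0.6228 -0.0099  0.186 ] yaw_y -9.58 shift [ -69.6 -180.8    1.3] roll -0.308 open 12.1 F [ 0.2 -0.9 -1.3] tilt [0.0037 0.0051]
```

```bash
python3 -m inch '[[0,-7,-18,0,-0.03],[0,-18,-46,0,-0.08],[0,-30,-78,0,-0.13],[0,-42,-110,0,-0.18],[0,-54,-140,0,-0.24],[0,-64,-165,0,-0.28],[0,-69,-178,0,-0.305],[0,-69.6,-180.8,0,-0.308]]'; python3 to.py 0.433 -0.0485 0.0138 8.07
python3 - <<'E'
from h import *
p,d=vision.capture('scene');cv2.imwrite('pics/s2.png',p[:,:,::-1])
# rack base etc from top, with bar away
m=vision.camera_model('top');p,d=vision.capture('top');cv2.imwrite('pics/t2.png',p[:,:,::-1]);np.save('pics/t2d.npy',d)
E
```

```text
time_s: 4.65
position: [0.4307, -0.0482, 0.185]
tcp_rot: [[-0.139, 0.99, 0.001], [0.99, 0.139, 0.006], [0.006, 0.002, -1.0]]
force: [0.5, 0.8, -2.3]
opening: 0.137
t 4.65 pos [ 0.4307 -0.0482  0.185 ] yaw_y 8.01 shift [ -1.5   1.8 171.2] roll -0.0011 open 11.9 F [ 0.5  0.8 -2.3] tilt [0.0015 0.0059]
```

View pics/t2.png

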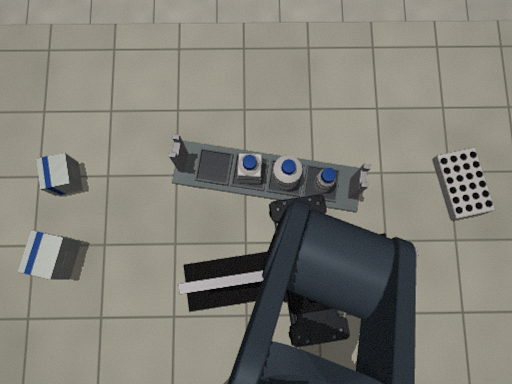

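The bar is held level over the mat. The caps are clear at (249,162), (288,167) and (328,176), and the empty tray is at (213,165). Next I lower the bar onto the mat and measure the bottles and tray from this picture.

```bash
python3 -m inch '[[0,-1.5,1.8,25,-0.001],[0,-1.5,1.8,60,-0.001],[0,-1.5,1.8,95,-0.001],[0,-1.5,1.8,125,-0.001],[0,-1.5,1.8,148,-0.001],[0,-1.5,1.8,160,-0.001],[0,-1.5,1.8,165,-0.001],[0,-1.5,1.8,166,-0.001]]'; python3 to.py 0.433 -0.0485 0.0138 8.07
python3 - <<'E'
from h import *
im=cv2.imread('pics/t2.png');d=np.load('pics/t2d.npy');m=vision.camera_model('top');W=cloud(d,m)
hsv=cv2.cvtColor(im,cv2.COLOR_BGR2HSV);v,u=np.mgrid[:384,:512]
reg=(v>125)&(v<215)&(u>165)&(u<380)
blue=reg&(hsv[...,0]>100)&(hsv[...,0]<130)&(hsv[...,1]>120)&(W[...,2]>.096)
n,l,st,c=cv2.connectedComponentsWithStats(blue.astype(np.uint8))
for i in range(1,n):
    if st[i,4]>20: print('cap',st[i],cv2.minEnclosingCircle((W[l==i][:,:2]*1000).astype(np.float32)))
sq=reg&(W[...,2]>.07)&(W[...,2]<.078)&(abs(u-249)<18);print('sq',sq.sum(),rect(W[sq]))
a=np.radians(9.66);ex=np.array([np.cos(a),-np.sin(a)]);ey=np.array([np.sin(a),np.cos(a)]);c0=np.array([.6217,-.0094])
for nm,lo,hi in(('base',.005,.0105),('post',.118,.13)):
    k=reg&(W[...,2]>lo)&(W[...,2]<hi);q=(W[k][:,:2]-c0)*1000;q=q[(abs(q@ex)<60)&(abs(q@ey)<200)]
    print(nm,len(q),np.percentile(q@ex,[.5,2,98,99.5]).round(1),np.percentile(q@ey,[.5,2,98,99.5]).round(1),cv2.minAreaRect(q.astype(np.float32)))
# rack angle from each post top
    for s in(-1,1):
        r=q[(q@ey)*s>100];print(s,r.mean(0).round(1),(r@ex).min().round(1),(r@ex).max().round(1),(r@ey).min().round(1),(r@ey).max().round(1))
E
```

```text
time_s: 5.55
position: [0.4371, -0.0491, 0.0186]
tcp_rot: [[-0.14, 0.99, 0.005], [0.99, 0.14, 0.005], [0.004, 0.006, -1.0]]
force: [0.1, 1.1, -1.5]
opening: 0.136
t 5.55 pos [ 0.4371 -0.0491  0.0186] yaw_y 8.07 shift [ 1.2 -4.   4.8] roll 0.0001 open 11.9 F [ 0.1  1.1 -1.5] tilt [0.0049 0.0049]
cap [243 155  14  14 150] ((627.2850341796875, 24.94841194152832), 12.69096565246582)
cap [282 160  14  14 147] ((617.7520141601562, -45.16816329956055), 12.587529182434082)
cap [322 168  14  14 154] ((601.5027465820312, -117.83888244628906), 12.682857513427734)
sq 231 (array([627.8,  24.6]), array([43.4, 45. ]), 87.74)
base 3611 [-44.  -43.1  44.4  45.2] [-183.7 -176.1  174.3  181.6] ((0.4376201629638672, -1.165008544921875), (371.15301513671875, 90.40119171142578), 80.26097106933594)
-1 [ -27.4 -147.8] -44.7 45.6 -186.6 -100.0
1 [ 21.  138.2] -44.3 46.1 100.1 184.5
post 176 [-20.  -19.8  21.4  22.1] [-176.4 -176.   174.3  174.8] ((0.6673946380615234, -0.91326904296875), (351.5999755859375, 42.12245559692383), 80.17924499511719)
-1 [ -28.5 -167.6] -20.1 21.4 -176.5 -164.2
1 [ 29.  165.9] -19.8 22.4 162.8 175.0
```

```bash
python3 -m inch '[[0,1.2,-3,1,0],[0,1.2,-4,2,0],[0,1.2,-4,3.5,0],[0,1.2,-4,4.3,0],[0,1.2,-4,4.8,0],[0,1.2,-4,4.8,0]]'; python3 to.py 0.433 -0.0485 0.0138 8.07
```

```text
time_s: 6.15
position: [0.4332, -0.0486, 0.0139]
tcp_rot: [[-0.14, 0.99, 0.005], [0.99, 0.14, 0.005], [0.004, 0.006, -1.0]]
force: [0.8, -0.8, -2.2]
opening: 0.137
t 6.15 pos [ 0.4332 -0.0486  0.0139] yaw_y 8.06 shift [ 0.1 -0.2  0.1] roll -0.0001 open 12.0 F [ 0.8 -0.8 -2.2] tilt [0.0054 0.0048]
```

```bash
python3 -m inch '[[0,0,0,0.7,0],[0,0,0,1.2,0],[0,0,0,1.2,0]]'; python3 to.py 0.433 -0.0485 0.0138 8.07
```

```text
time_s: 6.45
position: [0.4332, -0.0486, 0.0138]
tcp_rot: [[-0.14, 0.99, 0.006], [0.99, 0.14, 0.004], [0.004, 0.007, -1.0]]
force: [-0.9, -0.6, 10.5]
opening: 0.139
t 6.45 pos [ 0.4332 -0.0486  0.0138] yaw_y 8.06 shift [ 0.1 -0.2 -0. ] roll -0.0001 open 12.1 F [-0.9 -0.6 10.5] tilt [0.0062 0.0045]
```

Contact (force 10.5 N). I release, and rise only once the fingers are clear.

```bash
python3 -m inch '[[30,0,0,-0.3,0],[40,0,0,-0.3,0],[40,0,0,-0.3,0],[40,0,0,-10,0],[60,0,0,-40,0],[80,0,0,-80,0],[80,0,0,-115,0],[80,0,0,-130,0]]'; python3 to.py 0.6278 0.0248 0.14 -9.77;python3 - <<'E'
from h import *
m=vision.camera_model('wrist');p,d=vision.capture('wrist');cv2.imwrite('pics/w3.png',p[:,:,::-1])
W=cloud(d,m);t=(W[...,2]>.03)&(W[...,2]<.06)&(abs(W[...,0]-.433)<.03)&(abs(W[...,1]+.05)<.06);print(t.sum(),rect(W[t]))
E
```

```text
time_s: 7.25
position: [0.4335, -0.0495, 0.147]
tcp_rot: [[-0.14, 0.99, 0.011], [0.99, 0.14, 0.003], [0.001, 0.011, -1.0]]
force: [0.5, -0.7, 0.3]
opening: 0.739
t 7.25 pos [ 0.4335 -0.0495  0.147 ] yaw_y 8.07 shift [ 46.3 202.7   9.3] roll 0.3114 open 64.3 F [ 0.5 -0.7  0.3] tilt [0.011  0.0026]
980 (array([432.6, -48.1]), array([11.9, 59.3]), 7.73)
```

View pics/w3.png

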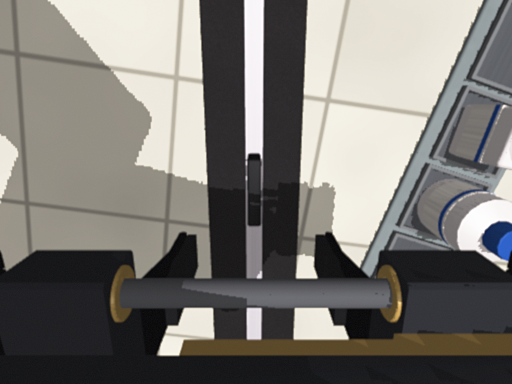

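The bar (246–262 px) lies in the middle of the mat (203–306 px), with the tab at (432.6, -48.1) mm, heading 7.7°. Next is the square bottle.

```bash
python3 -m inch '[[80,6,25,0,0.04],[80,13,58,0,0.09],[80,21,92,0,0.14],[80,29,126,0,0.19],[80,36,158,0,0.24],[80,42,184,0,0.28],[80,45,199,0,0.305],[80,46.3,202.7,0,0.311]]'; python3 to.py 0.6278 0.0248 0.045 -9.77
```

```text
time_s: 8.1
position: [0.6296, 0.0252, 0.1498]
tcp_rot: [[0.168, 0.986, 0.013], [0.986, -0.168, 0.002], [0.004, 0.013, -1.0]]
force: [-0.1, -0.7, 0.0]
opening: 0.92
t 8.1 pos [0.6296 0.0252 0.1498] yaw_y -9.7 shift [ -1.1  -3.  104.8] roll 0.0013 open 80.1 F [-0.1 -0.7  0. ] tilt [0.0135 0.0017]
```

```bash
python3 -m inch '[[80,-1,-3,15,0],[78,-1,-3,40,0],[75,-1,-3,65,0],[70,-1,-3,85,0],[65,-1,-3,98,0],[62,-1,-3,104,0],[60,-1,-3,104.5,0]]'; python3 to.py 0.6278 0.0248 0.045 -9.77
```

```text
time_s: 8.8
position: [0.6271, 0.0248, 0.0447]
tcp_rot: [[0.169, 0.986, 0.012], [0.986, -0.169, 0.002], [0.004, 0.011, -1.0]]
force: [-0.3, 0.7, 0.3]
opening: 0.714
t 8.8 pos [0.6271 0.0248 0.0447] yaw_y -9.7 shift [ 0.1  0.7 -0.3] roll 0.0012 open 62.2 F [-0.3  0.7  0.3] tilt [0.0118 0.0019]
```

```bash
python3 -m inch '[[30,0,0.5,0,0],[0,0,0.5,0,0],[0,0,0.5,0,0],[0,0,0.5,0,0],[0,0,0.5,0,0],[0,0,0.5,0,0]]'; python3 to.py 0.6405 0.0960 0.063 -9.77
python3 -m inch '[[0,0,0,-2,0],[0,0,0,-8,0],[0,0,0,-16,0],[0,0,0,-20,0],[0,0,0,-20,0]]'; python3 to.py 0.6405 0.0960 0.065 -9.77
```

```text
time_s: 9.4
position: [0.6282, 0.0246, 0.0456]
tcp_rot: [[0.168, 0.986, 0.013], [0.986, -0.168, 0.002], [0.004, 0.013, -1.0]]
force: [-0.3, 0.6, 5.8]
opening: 0.515
t 9.4 pos [0.6282 0.0246 0.0456] yaw_y -9.7 shift [ 72.5   0.3 -17.1] roll 0.0013 open 44.8 F [-0.3  0.6  5.8] tilt [0.0134 0.0017]
time_s: 9.9
position: [0.6286, 0.0245, 0.0665]
tcp_rot: [[0.168, 0.986, 0.015], [0.986, -0.168, 0.001], [0.004, 0.015, -1.0]]
force: [0.8, 0.2, -1.3]
opening: 0.518
t 9.9 pos [0.6286 0.0245 0.0665] yaw_y -9.7 shift [72.5 -0.3  1.8] roll 0.0013 open 45.1 F [ 0.8  0.2 -1.3] tilt [0.0151 0.0014]
```

```bash
python3 -m inch '[[0,6,0,0,0],[0,20,0,0,0],[0,38,0,0,0],[0,56,0,0,0],[0,68,0,0,0],[0,72.5,0,0,0],[0,72.5,0,4,0],[0,72.5,0,10,0]]'; python3 to.py 0.6405 0.0960 0.046 -9.77
```

```text
time_s: 10.7
position: [0.6411, 0.0959, 0.0567]
tcp_rot: [[0.168, 0.986, 0.016], [0.986, -0.168, 0.001], [0.004, 0.015, -1.0]]
force: [0.3, 0.1, -2.4]
opening: 0.516
t 10.7 pos [0.6411 0.0959 0.0567] yaw_y -9.68 shift [-0.1 -0.8 10.7] roll 0.0016 open 44.9 F [ 0.3  0.1 -2.4] tilt [0.0157 0.0011]
```

```bash
python3 -m inch '[[0,0,-0.8,4,0],[0,0,-0.8,8,0],[0,0,-0.8,10,0],[0,0,-0.8,10.8,0],[0,0,-0.8,10.8,0]]'; python3 to.py 0.6405 0.0960 0.046 -9.77
```

```text
time_s: 11.2
position: [0.6406, 0.0958, 0.0459]
tcp_rot: [[0.168, 0.986, 0.016], [0.986, -0.169, 0.001], [0.004, 0.015, -1.0]]
force: [-0.7, 0.5, -1.0]
opening: 0.516
t 11.2 pos [0.6406 0.0958 0.0459] yaw_y -9.7 shift [ 0.2 -0.1 -0.1] roll 0.0012 open 44.9 F [-0.7  0.5 -1. ] tilt [0.0158 0.0011]
```

```bash
python3 -m inch '[[0,0,0,0.7,0],[50,0,0,0.7,0],[62,0,0,0.5,0],[62,0,0,0.5,0],[62,0,0,-25,0],[70,0,0,-60,0],[75,0,0,-90,0],[75,0,0,-105,0]]'; python3 to.py 0.6015 -0.1178 0.15 -9.77
```

```text
time_s: 12.0
position: [0.6406, 0.0957, 0.154]
tcp_rot: [[0.168, 0.986, 0.021], [0.986, -0.168, 0.001], [0.004, 0.02, -1.0]]
force: [0.3, -0.1, -0.1]
opening: 0.842
t 12.0 pos [0.6406 0.0957 0.154 ] yaw_y -9.69 shift [-217.1   -2.6    2.9] roll 0.0013 open 73.2 F [ 0.3 -0.1 -0.1] tilt [0.0209 0.0009]
```

Run:
```python
from h import *
m=vision.camera_model('top');p,d=vision.capture('top');cv2.imwrite('pics/t4.png',p[60:260,120:420,::-1].repeat(2,0).repeat(2,1))
```

```text
(no output)
```

View pics/t4.png

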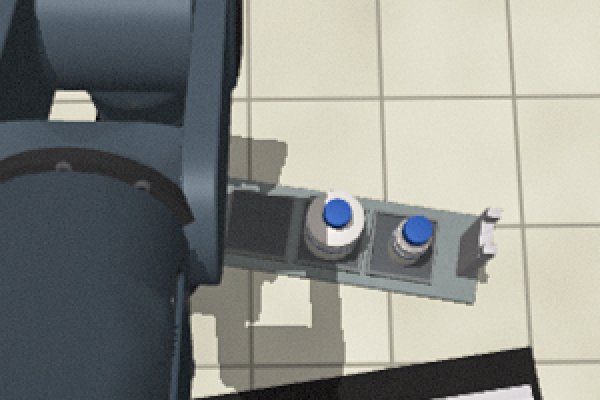

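The top view shows the slim bottle still centred in its tray (cap near (417,230) in the crop) and the square bottle's old tray now empty. The arm hides the former empty tray.

```bash
python3 -m inch '[[75,-25,0,0,0],[75,-65,-1,0,0],[75,-105,-1,0,0],[75,-145,-2,0,0],[75,-180,-2.6,0,0],[75,-205,-2.6,0,0],[75,-217,-2.6,0,0]]'; python3 to.py 0.6015 -0.1178 0.15 -9.77; python3 -m inch '[[75,0,0,30,0],[75,0,0,60,0]]';python3 to.py 0.6015 -0.1178 0.045 -9.77
```

```text
time_s: 12.75
position: [0.6012, -0.1199, 0.153]
tcp_rot: [[0.171, 0.985, 0.021], [0.985, -0.171, 0.001], [0.005, 0.021, -1.0]]
force: [-0.5, 0.9, -0.2]
opening: 0.86
t 12.75 pos [ 0.6012 -0.1199  0.153 ] yaw_y -9.84 shift [ 2.1 -0.2  3.1] roll -0.0013 open 74.8 F [-0.5  0.9 -0.2] tilt [0.0214 0.0012]
time_s: 12.95
position: [0.6029, -0.1202, 0.0925]
tcp_rot: [[0.172, 0.985, 0.023], [0.985, -0.172, 0.001], [0.005, 0.023, -1.0]]
force: [-0.0, 0.0, 0.3]
opening: 0.86
t 12.95 pos [ 0.6029 -0.1202  0.0925] yaw_y -9.9 shift [ 1.9 -2.9 47.5] roll -0.0023 open 74.8 F [-0.   0.   0.3] tilt [0.023  0.0008]
```

```bash
python3 -m inch '[[75,2,-2.5,10,0.002],[68,2,-2.9,35,0.002],[60,2,-2.9,46,0.002],[40,2,-2.9,47,0.002],[0,2,-2.9,47,0.002],[0,2,-2.9,47,0.002],[0,2,-2.9,47,0.002],[0,2,-2.9,47,0.002]]'; python3 to.py 0.6015 -0.1178 0.045 -9.77
```

```text
time_s: 13.75
position: [0.6022, -0.118, 0.0467]
tcp_rot: [[0.174, 0.984, 0.025], [0.985, -0.174, 0.0], [0.004, 0.024, -1.0]]
force: [0.7, 0.4, 2.6]
opening: 0.383
t 13.75 pos [ 0.6022 -0.118   0.0467] yaw_y -10.01 shift [ 0.  -0.7  1.7] roll -0.0043 open 33.4 F [0.7 0.4 2.6] tilt [0.0249 0.0002]
```

```bash
python3 -m inch '[[0,0,0,-4,0],[0,0,0,-18,0],[0,0,0,-40,0],[0,0,0,-65,0],[0,0,0,-90,0],[0,0,0,-108,0],[0,0,0,-118,0],[0,0,0,-118,0]]'; python3 to.py 0.6283 0.0251 0.165 -9.77
```

```text
time_s: 14.55
position: [0.6002, -0.1184, 0.1668]
tcp_rot: [[0.174, 0.984, 0.029], [0.985, -0.174, -0.001], [0.004, 0.028, -1.0]]
force: [0.6, -0.4, -0.4]
opening: 0.385
t 14.55 pos [ 0.6002 -0.1184  0.1668] yaw_y -10.02 shift [146.2   2.7   2.4] roll -0.0043 open 33.5 F [ 0.6 -0.4 -0.4] tilt [ 0.0286 -0.0013]
```

```bash
python3 -m inch '[[0,12,0,0,0],[0,35,0,0,-0.001],[0,65,1,0,-0.002],[0,95,2,0,-0.003],[0,122,2.5,0,-0.004],[0,140,2.7,0,-0.004],[0,146,2.7,2,-0.004],[0,146.2,2.7,20,-0.004]]'; python3 to.py 0.6283 0.0251 0.0467 -9.77
```

```text
time_s: 15.35
position: [0.63, 0.0266, 0.1482]
tcp_rot: [[0.168, 0.985, 0.032], [0.986, -0.168, -0.002], [0.004, 0.032, -0.999]]
force: [0.9, -0.7, -0.3]
opening: 0.384
t 15.35 pos [0.63   0.0266 0.1482] yaw_y -9.66 shift [ -2.1  -4.7 101.4] roll 0.0019 open 33.4 F [ 0.9 -0.7 -0.3] tilt [ 0.0319 -0.0016]
```

```bash
python3 -m inch '[[0,-2,-2,12,0.002],[0,-2,-4,35,0.002],[0,-2,-4.7,60,0.002],[0,-2,-4.7,80,0.002],[0,-2,-4.7,92,0.002],[0,-2,-4.7,96,0.002],[0,-2,-4.7,96,0.002]]'; python3 to.py 0.6283 0.0251 0.0467 -9.77
```

```text
time_s: 16.05
position: [0.6278, 0.0249, 0.0515]
tcp_rot: [[0.17, 0.985, 0.031], [0.985, -0.17, -0.002], [0.004, 0.031, -1.0]]
force: [0.9, -0.5, 0.2]
opening: 0.386
t 16.05 pos [0.6278 0.0249 0.0515] yaw_y -9.81 shift [0.2 0.3 4.8] roll -0.0007 open 33.6 F [ 0.9 -0.5  0.2] tilt [ 0.0307 -0.0015]
```

```bash
python3 -m inch '[[0,0.2,0.3,2.5,0],[0,0.2,0.3,4.5,0],[0,0.2,0.3,5.3,0],[0,0.2,0.3,5.3,0],[25,0.2,0.3,5.3,0],[55,0.2,0.3,5.3,0],[58,0.2,0.3,5.3,0],[58,0.2,0.3,5.3,0]]'; python3 -m inch '[[60,0,0,-20,0],[70,0,0,-55,0],[78,0,0,-88,0],[78,0,0,-105,0],[78,0,0,-108,0],[78,0,0,-108,0]]'; python3 to.py 0.6405 0.0960 0.15 -9.77
python3 - <<'E'
from h import *
m=vision.camera_model('scene');p,d=vision.capture('scene');cv2.imwrite('pics/s5.png',p[150:320,80:380,::-1].repeat(2,0).repeat(2,1))
im=p[:,:,::-1];W=cloud(d,m);hsv=cv2.cvtColor(np.ascontiguousarray(im),cv2.COLOR_BGR2HSV);v,u=np.mgrid[:384,:512]
blue=(v>180)&(v<310)&(u>90)&(u<360)&(hsv[...,0]>100)&(hsv[...,0]<130)&(hsv[...,1]>120)&(W[...,2]>.096)&(W[...,2]<.105)
n,l,st,c=cv2.connectedComponentsWithStats(blue.astype(np.uint8))
for i in range(1,n):
    if st[i,4]>15: print('cap',st[i],cv2.minEnclosingCircle((W[l==i][:,:2]*1000).astype(np.float32)))
E
```

```text
time_s: 16.85
position: [0.6282, 0.0251, 0.0462]
tcp_rot: [[0.17, 0.985, 0.031], [0.985, -0.17, -0.001], [0.004, 0.03, -1.0]]
force: [-0.6, 0.5, -0.1]
opening: 0.572
time_s: 17.45
position: [0.6249, 0.0253, 0.1543]
tcp_rot: [[0.17, 0.985, 0.031], [0.985, -0.17, -0.002], [0.004, 0.031, -1.0]]
force: [0.4, -0.1, -0.9]
opening: 0.89
t 17.45 pos [0.6249 0.0253 0.1543] yaw_y -9.81 shift [72.3  3.2  4.7] roll -0.0006 open 77.4 F [ 0.4 -0.1 -0.9] tilt [ 0.0311 -0.0016]
cap [187 214  18  13 179] ((619.1637573242188, -45.25983810424805), 13.493390083312988)
cap [237 220  18  12 168] ((629.6213989257812, 26.46955108642578), 12.26244831085205)
cap [289 226  18  11 159] ((641.6482543945312, 97.25382232666016), 12.192566871643066)
```

View pics/s5.png

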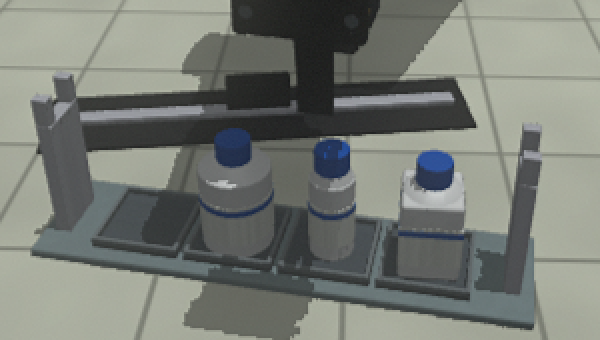

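The crop shows the slim bottle upright in the second tray at (332,200), the square one in the end tray at (433,220), the wide one untouched at (235,195), and the slim bottle's old tray empty at (147,218). Next is the square bottle again.

```bash
python3 -m inch '[[78,15,1,0,0],[78,42,2,0,0],[78,64,3,0,0],[78,72,3.2,0,0],[78,72.3,3.2,10,0],[75,72.3,3.2,35,0],[70,72.3,3.2,62,0],[65,72.3,3.2,80,0]]'; python3 to.py 0.6405 0.0960 0.045 -9.77
```

```text
time_s: 18.3
position: [0.6401, 0.0951, 0.0706]
tcp_rot: [[0.171, 0.985, 0.025], [0.985, -0.171, -0.002], [0.003, 0.025, -1.0]]
force: [0.1, -0.8, 0.4]
opening: 0.786
t 18.3 pos [0.6401 0.0951 0.0706] yaw_y -9.84 shift [ 0.9 -0.4 25.6] roll -0.0012 open 68.4 F [ 0.1 -0.8  0.4] tilt [ 0.0247 -0.0017]
```

```bash
python3 -m inch '[[65,1,-0.4,15,0],[62,1,-0.4,25,0],[40,1,-0.4,25.6,0],[0,1,-0.4,25.6,0],[0,1,-0.4,25.6,0],[0,1,-0.4,25.6,0],[0,1,-0.4,25.6,0],[0,1,-0.4,25.6,0]]'; python3 to.py 0.6405 0.0960 0.045 -9.77;  python3 -m inch '[[0,0,0,-4,0],[0,0,0,-18,0],[0,0,0,-40,0],[0,0,0,-65,0],[0,0,0,-90,0],[0,0,0,-110,0],[0,0,0,-120,0],[0,0,0,-120,0]]'; python3 to.py 0.6039 -0.1168 0.165 -9.77
```

```text
time_s: 19.1
position: [0.6414, 0.0961, 0.046]
tcp_rot: [[0.171, 0.985, 0.027], [0.985, -0.171, -0.002], [0.003, 0.027, -1.0]]
force: [-0.2, -0.2, 2.5]
opening: 0.519
t 19.1 pos [0.6414 0.0961 0.046 ] yaw_y -9.83 shift [-0.3 -0.9  1. ] roll -0.0011 open 45.1 F [-0.2 -0.2  2.5] tilt [ 0.0268 -0.0017]
time_s: 19.9
position: [0.6391, 0.0964, 0.1682]
tcp_rot: [[0.171, 0.985, 0.031], [0.985, -0.171, -0.002], [0.003, 0.031, -1.0]]
force: [0.5, 0.7, -1.2]
opening: 0.518
t 19.9 pos [0.6391 0.0964 0.1682] yaw_y -9.83 shift [-216.1    1.6    2.5] roll -0.0011 open 45.0 F [ 0.5  0.7 -1.2] tilt [ 0.0307 -0.0018]
```

```bash
python3 -m inch '[[0,-12,0,0,0],[0,-40,0,0,0],[0,-75,1,0,0],[0,-112,1,0,0],[0,-150,1,0,0],[0,-185,1.6,0,0],[0,-208,1.6,0,0],[0,-216,1.6,0,0]]'; python3 to.py 0.6039 -0.1168 0.046 -9.77
```

```text
time_s: 20.7
position: [0.6023, -0.1198, 0.166]
tcp_rot: [[0.174, 0.984, 0.028], [0.985, -0.174, -0.002], [0.003, 0.028, -1.0]]
force: [-0.6, -0.6, -1.3]
opening: 0.519
t 20.7 pos [ 0.6023 -0.1198  0.166 ] yaw_y -10.03 shift [  2.8  -2.3 120. ] roll -0.0045 open 45.1 F [-0.6 -0.6 -1.3] tilt [ 0.028  -0.0017]
```

```bash
python3 -m inch '[[0,2,-2,15,-0.002],[0,2.8,-2.3,40,-0.004],[0,2.8,-2.3,68,-0.0045],[0,2.8,-2.3,92,-0.0045],[0,2.8,-2.3,108,-0.0045],[0,2.8,-2.3,113,-0.0045],[0,2.8,-2.3,113,-0.0045]]'; python3 to.py 0.6039 -0.1168 0.046 -9.77
```

```text
time_s: 21.4
position: [0.6028, -0.116, 0.0517]
tcp_rot: [[0.169, 0.985, 0.025], [0.986, -0.169, -0.0], [0.004, 0.025, -1.0]]
force: [-0.4, -0.0, -1.1]
opening: 0.519
t 21.4 pos [ 0.6028 -0.116   0.0517] yaw_y -9.75 shift [-0.6  1.   5.8] roll 0.0004 open 45.2 F [-0.4 -0.  -1.1] tilt [ 0.0252 -0.0005]
```

```bash
python3 -m inch '[[0,-0.6,1,2.5,0],[0,-0.6,1,4.5,0],[0,-0.6,1,5.8,0],[0,-0.6,1,6.3,0],[30,-0.6,1,6.3,0],[58,-0.6,1,6.3,0],[64,-0.6,1,6.3,0],[64,-0.6,1,6.3,0]]'; python3 to.py 0.6039 -0.1168 0.046 -9.77;  python3 -m inch '[[64,0,0,-20,0],[64,0,0,-55,0],[64,0,0,-90,0],[64,0,0,-110,0],[64,0,0,-115,0],[64,0,0,-115,0]]'; python3 to.py 0.433 -0.0485 0.16 8.07
```

```text
time_s: 22.2
position: [0.604, -0.1169, 0.0457]
tcp_rot: [[0.169, 0.985, 0.026], [0.986, -0.169, -0.001], [0.004, 0.025, -1.0]]
force: [1.2, -0.8, 0.1]
opening: 0.693
t 22.2 pos [ 0.604  -0.1169  0.0457] yaw_y -9.75 shift [ 0.1 -0.1 -0.4] roll 0.0004 open 60.3 F [ 1.2 -0.8  0.1] tilt [ 0.0256 -0.0007]
time_s: 22.8
position: [0.6013, -0.117, 0.1612]
tcp_rot: [[0.169, 0.985, 0.027], [0.986, -0.169, -0.001], [0.003, 0.027, -1.0]]
force: [0.2, -0.6, 0.3]
opening: 0.733
t 22.8 pos [ 0.6013 -0.117   0.1612] yaw_y -9.75 shift [  39.  -177.5   -3.4] roll -0.311 open 63.8 F [ 0.2 -0.6  0.3] tilt [ 0.0271 -0.0013]
```

```bash
python3 -m inch '[[64,4,-18,0,-0.03],[64,11,-50,0,-0.08],[64,18,-83,0,-0.14],[64,25,-116,0,-0.2],[64,32,-146,0,-0.25],[64,37,-168,0,-0.29],[64,39,-177,0,-0.308],[64,39,-177.5,0,-0.311]]'; python3 to.py 0.433 -0.0485 0.0175 8.0
python3 - <<'E'
from h import *
p,d=vision.capture('top');m=vision.camera_model('top');W=cloud(d,m);im=np.ascontiguousarray(p[:,:,::-1])
cv2.imwrite('pics/t6.png',im[110:310,150:450].repeat(2,0).repeat(2,1))
hsv=cv2.cvtColor(im,cv2.COLOR_BGR2HSV);v,u=np.mgrid[:384,:512]
reg=(v>125)&(v<215)&(u>165)&(u<380)
blue=reg&(hsv[...,0]>100)&(hsv[...,0]<130)&(hsv[...,1]>120)&(W[...,2]>.096)
n,l,st,c=cv2.connectedComponentsWithStats(blue.astype(np.uint8))
for i in range(1,n):
    if st[i,4]>20: print('cap',st[i],cv2.minEnclosingCircle((W[l==i][:,:2]*1000).astype(np.float32)))
m=vision.camera_model('wrist');p,d=vision.capture('wrist')
W=cloud(d,m);t=(W[...,2]>.03)&(W[...,2]<.06)&(abs(W[...,0]-.433)<.03)&(abs(W[...,1]+.05)<.06);print('tab',t.sum(),rect(W[t]))
E
```

```text
time_s: 23.6
position: [0.4316, -0.0479, 0.1557]
tcp_rot: [[-0.14, 0.99, 0.024], [0.99, 0.14, -0.0], [-0.004, 0.024, -1.0]]
force: [-0.0, -0.9, -1.2]
opening: 0.734
t 23.6 pos [ 0.4316 -0.0479  0.1557] yaw_y 8.08 shift [ -0.3  -2.  138.2] roll 0.0014 open 63.8 F [-0.  -0.9 -1.2] tilt [ 0.0243 -0.0002]
cap [243 154  14  15 151] ((628.7216796875, 24.725629806518555), 12.899677276611328)
cap [282 160  14  14 146] ((617.9368896484375, -45.02143478393555), 12.358083724975586)
cap [321 167  14  14 153] ((515.8680419921875, -48.86277770996094), 122.63616180419922)
tab 892 (array([432.3, -48.6]), array([11.4, 60.1]), 7.9)
```

View pics/t6.png

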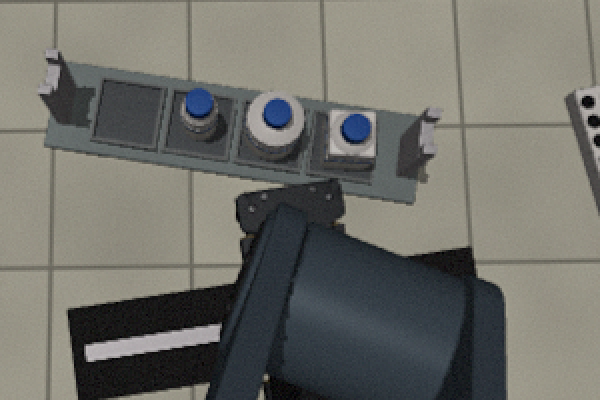

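The crop shows the slim bottle upright at (200,115), the wide one at (275,125) and the square one at (353,137), all inside their trays, with the end tray at (128,112) empty. I now fetch the bar.

```bash
python3 -m inch '[[50,-0.3,-1.5,20,0],[45,-0.3,-1.8,50,0],[45,-0.3,-1.8,85,0],[45,-0.3,-1.8,115,0],[45,-0.3,-1.8,133,0],[45,-0.3,-1.8,138,0],[45,-0.3,-1.8,139,0]]'; python3 to.py 0.4327 -0.0486 0.0145 8.0
```

```text
time_s: 24.4
position: [0.4375, -0.0504, 0.0165]
tcp_rot: [[-0.139, 0.99, 0.028], [0.99, 0.139, -0.002], [-0.006, 0.028, -1.0]]
force: [-0.6, 0.2, 0.7]
opening: 0.514
t 24.4 pos [ 0.4375 -0.0504  0.0165] yaw_y 8.01 shift [ 2.5 -4.5  1.9] roll 0.0002 open 44.8 F [-0.6  0.2  0.7] tilt [ 0.0282 -0.0018]
```

```bash
python3 -m inch '[[45,2.5,-4,1,0],[30,2.5,-4.5,2,0],[15,2.5,-4.5,2,0],[0,2.5,-4.5,2,0],[0,2.5,-4.5,2,0],[0,2.5,-4.5,2,0],[0,2.5,-4.5,2,0],[0,2.5,-4.5,2,0]]'; python3 to.py 0.4327 -0.0486 0.0145 8.0; python3 -m inch '[[0,0,0,-5,0],[0,0,0,-25,0],[0,0,0,-55,0],[0,0,0,-90,0],[0,0,0,-125,0],[0,0,0,-155,0],[0,0,0,-170,0],[0,0,0,-172,0]]'; python3 to.py 0.6222 -0.0100 0.185 -9.77
```

```text
time_s: 25.2
position: [0.433, -0.0487, 0.0146]
tcp_rot: [[-0.139, 0.99, 0.029], [0.99, 0.139, -0.002], [-0.006, 0.028, -1.0]]
force: [-0.2, 0.5, 4.3]
opening: 0.139
t 25.2 pos [ 0.433  -0.0487  0.0146] yaw_y 8.01 shift [ 0.1 -0.3  0.1] roll 0.0002 open 12.1 F [-0.2  0.5  4.3] tilt [ 0.0289 -0.0021]
time_s: 26.0
position: [0.4286, -0.0485, 0.1883]
tcp_rot: [[-0.139, 0.99, 0.033], [0.99, 0.139, -0.004], [-0.008, 0.032, -0.999]]
force: [0.2, 0.9, -1.6]
opening: 0.133
t 26.0 pos [ 0.4286 -0.0485  0.1883] yaw_y 8.02 shift [ 11.2 196.8   9.5] roll 0.3105 open 11.6 F [ 0.2  0.9 -1.6] tilt [ 0.0325 -0.0035]
```

```bash
python3 -m inch '[[0,1,18,1,0.03],[0,3,50,2,0.08],[0,5,85,4,0.13],[0,7,120,6,0.19],[0,9,155,8,0.245],[0,10.5,182,9,0.285],[0,11,195,9.5,0.308],[0,11.2,196.8,9.5,0.3105]]'; python3 to.py 0.6222 -0.0100 0.1145 -9.77
```

```text
time_s: 26.8
position: [0.6226, -0.0096, 0.1827]
tcp_rot: [[0.169, 0.985, 0.03], [0.986, -0.169, -0.003], [0.002, 0.03, -1.0]]
force: [-0.4, -0.1, -2.1]
opening: 0.136
t 26.8 pos [ 0.6226 -0.0096  0.1827] yaw_y -9.74 shift [-0.7 -2.4 68.2] roll 0.0006 open 11.8 F [-0.4 -0.1 -2.1] tilt [ 0.0302 -0.003 ]
```

```bash
python3 -m inch '[[0,-0.7,-2.4,8,0],[0,-0.7,-2.4,20,0],[0,-0.7,-2.4,31,0],[0,-0.7,-2.4,37,0],[0,-0.7,-2.4,38,0]]'; python3 to.py 0.6222 -0.0100 0.1145 -9.77
python3 - <<'E'
from h import *
p,d=vision.capture('scene');im=p[:,:,::-1]
cv2.imwrite('pics/s7.png',im[160:320,80:380].repeat(2,0).repeat(2,1))
a=np.radians(9.77);ex=np.array([np.cos(a),-np.sin(a)]);ey=np.array([np.sin(a),np.cos(a)]);c0=np.array([.6222,-.0104])
W=cloud(d,vision.camera_model('scene'));t=(W[...,2]>.15)&(W[...,2]<.18)&(abs(W[...,0]-.62)<.05)&(abs(W[...,1])<.1)
for lo,hi in((.131,.147),):
    k=(W[...,2]>lo)&(W[...,2]<hi);q=(W[k][:,:2]-c0)*1000;q=q[(abs(q@ex)<20)&(abs(q@ey)<210)&(abs(q@ey)>60)];print(len(q),np.percentile(q@ey,[1,99]).round(1),[np.percentile(q[(q@ey)*s>100]@ex,[2,98]).round(1) for s in(-1,1)])
E
```

```text
time_s: 27.3
position: [0.6201, -0.01, 0.1432]
tcp_rot: [[0.169, 0.985, 0.027], [0.986, -0.169, -0.002], [0.002, 0.027, -1.0]]
force: [-0.0, -0.7, -2.2]
opening: 0.134
t 27.3 pos [ 0.6201 -0.01    0.1432] yaw_y -9.75 shift [ 0.3  1.3 28.7] roll 0.0003 open 11.7 F [-0.  -0.7 -2.2] tilt [ 0.0273 -0.0024]
1674 [-184.9  185. ] [array([-9.8,  6.5]), array([-9.8,  6.2])]
```

View pics/s7.png

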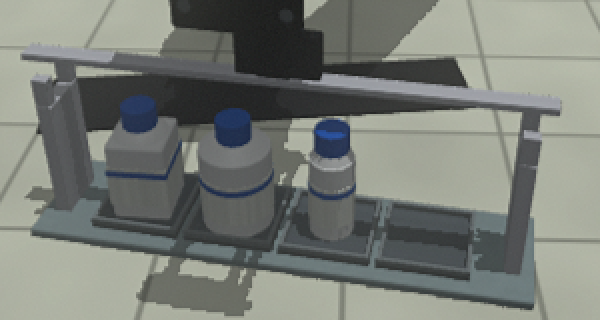

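The bar is held level above both brackets, centred lengthways to within a millimetre and about 2 mm short in x. I correct that while lowering it.

```bash
python3 -m inch '[[0,0.3,1.6,0,0],[0,0.3,1.6,5,0],[0,0.3,1.5,12,0],[0,0.3,1.4,18,0],[0,0.3,1.3,23,0],[0,0.3,1.3,26,0],[0,0.3,1.3,27,0],[0,0.3,1.3,27,0]]'; python3 to.py 0.6222 -0.0100 0.1145 -9.77
```

```text
time_s: 28.15
position: [0.6227, -0.01, 0.1167]
tcp_rot: [[0.169, 0.985, 0.028], [0.986, -0.169, -0.003], [0.002, 0.028, -1.0]]
force: [0.3, -0.3, -2.1]
opening: 0.134
t 28.15 pos [ 0.6227 -0.01    0.1167] yaw_y -9.75 shift [-0.1 -0.6  2.1] roll 0.0004 open 11.6 F [ 0.3 -0.3 -2.1] tilt [ 0.0284 -0.0027]
```

```bash
python3 -m inch '[[0,0,-0.6,1,0],[0,0,-0.6,2,0],[0,0,-0.6,2.6,0],[0,0,-0.6,2.6,0]]'; python3 to.py 0.6222 -0.0100 0.1145 -9.77
```

```text
time_s: 28.55
position: [0.6226, -0.0099, 0.1147]
tcp_rot: [[0.169, 0.985, 0.029], [0.986, -0.169, -0.003], [0.002, 0.03, -1.0]]
force: [-0.0, 0.7, 1.9]
opening: 0.135
t 28.55 pos [ 0.6226 -0.0099  0.1147] yaw_y -9.74 shift [-0.1 -0.4  0.2] roll 0.0006 open 11.7 F [-0.   0.7  1.9] tilt [ 0.0295 -0.003 ]
```

Contact on the bracket floor. I release and rise.

```bash
python3 -m inch '[[15,0,0,0.5,0],[30,0,0,0.3,0],[40,0,0,0.3,0],[40,0,0,0.3,0],[40,0,0,0.3,0]]'; python3 -m inch '[[45,0,0,-10,0],[50,0,0,-35,0],[60,0,0,-70,0],[60,0,0,-100,0],[60,0,0,-105,0]]'; python3 -m inch '[[60,-5,-25,0,0],[60,-10,-70,0,0],[60,-15,-115,0,0],[60,-18,-155,0,0],[60,-20,-175,0,0],[60,-20,-180,0,0],[60,-20,-180,0,0]]'
python3 - <<'E'
from h import *
a=np.radians(9.77);ex=np.array([np.cos(a),-np.sin(a)]);ey=np.array([np.sin(a),np.cos(a)]);c0=np.array([.6222,-.0104])
o=[]
for n in('scene','top'):
    p,d=vision.capture(n);im=np.ascontiguousarray(p[:,:,::-1]);o.append(im[160:320,80:380] if n=='scene' else im[110:270,120:420])
    W=cloud(d,vision.camera_model(n))
    r=(W[...,:2]-c0)*1000;A=r@ex;B=r@ey
    k=(W[...,2]>.104)&(W[...,2]<.1145)&(abs(A)<13)&(abs(B)<210)
    print(n,'strip y',np.percentile(B[k],[.5,99.5]).round(1),'z',np.median(W[k][:,2]).round(4),[np.percentile(A[k&(B*s>100)],[3,97]).round(1) for s in(-1,1)])
    k=(W[...,2]>.13)&(W[...,2]<.15)&(abs(A)<20)&(abs(B)<60);print('tab',A[k].mean().round(1),B[k].min().round(1),B[k].max().round(1),W[k][:,2].max().round(4))
    hsv=cv2.cvtColor(im,cv2.COLOR_BGR2HSV)
    blue=(hsv[...,0]>100)&(hsv[...,0]<130)&(hsv[...,1]>120)&(W[...,2]>.025)&(W[...,2]<.105)&(abs(A)<40)
    for t in(-108,-36,36,108):
        k=blue&(abs(B-t)<34);print(t,k.sum(),A[k].mean().round(1) if k.any() else'',(B[k].min()+B[k].max())/2-t if k.any() else'')
cv2.imwrite('pics/f8.png',np.vstack(o).repeat(2,0)[:,:].repeat(2,1)[:600])
E
```

```text
time_s: 29.05
position: [0.6226, -0.0099, 0.1143]
tcp_rot: [[0.169, 0.985, 0.029], [0.986, -0.169, -0.003], [0.002, 0.029, -1.0]]
force: [0.1, -0.2, 0.2]
opening: 0.419
time_s: 29.55
position: [0.6222, -0.0101, 0.2243]
tcp_rot: [[0.169, 0.985, 0.039], [0.986, -0.169, -0.005], [0.002, 0.039, -0.999]]
force: [0.5, -0.3, 0.4]
opening: 0.678
time_s: 30.25
position: [0.4417, 0.0007, 0.2175]
tcp_rot: [[0.169, 0.985, 0.039], [0.986, -0.169, -0.005], [0.002, 0.04, -0.999]]
force: [0.4, -0.2, -0.0]
opening: 0.69
scene strip y [-182.2  185.5] z 0.1089 [array([-12.3,   8.8]), array([-12. ,   8.7])]
tab 3.8 -29.7 30.2 0.1444
-108 111 13.1 4.386594616028617
-36 190 13.1 6.942083825910753
36 130 9.8 4.900916353851315
108 0  
top strip y [-187.   184.9] z 0.109 [array([-7.1,  9. ]), array([-7.4,  8.5])]
tab -0.7 -31.1 28.2 0.1474
-108 46 -8.9 2.066614920889265
-36 33 -6.0 1.736469552162923
36 42 -8.6 0.20190129778380594
108 0
```

View pics/f8.png

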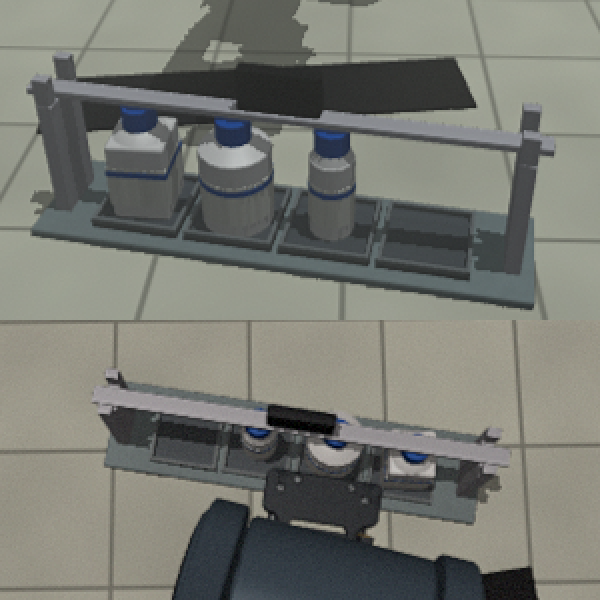

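The final picture shows the bar seated in both brackets with its tab up and centred. The bottles stand upright: square in the slim bottle's tray, slim in the square bottle's tray, and wide in place.

```bash
python3 -c "
from rig import bot
print(bot.hand_in())"
```

```text
the job is handed in; nothing more can be done
None
```

The square and slim bottles have changed places and the bar is back in its brackets. The job was handed in about 30 s into the run (limit 112 s).

**What I did:** I laid the bar lengthways along the middle of the mat. Then I moved the square bottle to the empty tray, the slim bottle to the square's tray, and the square bottle to the slim's tray. Last, I put the bar back in both brackets and moved the arm clear. The wide bottle was not touched.

**Last checks:**
- **Bar:** the strip's top is at about 109 mm, where 110 mm is expected. Its ends are at -187 and +185 mm from the rack's centre, and the tab is up and centred within about 1–2 mm.
- **Slim bottle:** before the bar went back, its cap measured within about 1 mm of the tray centre.
- **Wide bottle:** its cap had not moved, to within 0.3 mm.
- **Square bottle:** its cap measurement from above failed because a stray blue pixel spoiled it. I judged it from the gripper's release point, less than 1 mm from the tray centre, and from the pictures, where it stands upright.

**Disagreements:**
- **Camera offset:** the scene camera read about 1.5 mm differently from the top camera, which is within the calibration.
- **Final cap readings:** they were up to 7 mm off along the rack, and I did not rely on them because the bar hid part of the caps.
- **Tool tilt:** the tool slowly tilted to about 2° over the run, with no visible effect on the result.

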